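# Lock the bead mould and hold the press ready above it

## Robot

A 6-joint arm with a two-finger parallel gripper is mounted at the origin on the work surface. World frame = base frame: x ahead of the robot, y to its left, z up, the work surface at z = 0. Lengths are in m, angles in rad, forces in N, time in s.
With the tool pointing down it reaches from about 0.375 to 0.975 m from the base axis. Payload 3.8 kg.
Tool frame: the origin (TCP) lies at the very end of the fingers, on their centre line; the grasp point (between the pads) lies 19 mm behind it (bot.tcp_to_grasp is the z of the grasp point in the tool frame, in m); z points along the fingers, y is the direction in which the jaws open and shut (so a half turn about z gives the same grasp; the last joint's range is limited). The gripper opens to 85 mm and grips with 20 to 120 N. Pads are 22 mm wide; open, the fingers measure 114 mm over their backs; the gripper's body (76 mm by 85 mm) begins 54 mm behind the grasp point. The pads swing forward as they close: fully open they stand 13 mm farther back than shut.
Start: joints at [-1.282, 0.264, 1.604, -0, 1.274, -0.037], TCP at [0.216, -0.639, 0.231] pointing down, gripper open.
Joint ranges: [-2.63, 2.63], [-0.94, 2.18], [0.31, 2.57], [-1.31, 4.45], [0, 2.66], [-2.55, 2.55]. Speed limits (rad/s): [2.57, 2.57, 3.14, 3.14, 3.14, 3.14].

## Interface

Orientations are given as a rotation vector (axis times angle).
In Python, from workcell import status, vision, job, bot gives the robot as it stands.
- The arm moves only by the tool apply_moves, never from a script. Its argument "deltas" is a list of rows, each a list of 7 numbers: the shift along the tool's x, y, z in m, then the turn, a rotation vector about the tool's x, y, z in rad, then the closure, from 0 (fully open) to 1 (shut). In form: [[x, y, z, rx, ry, rz, jaw], ...]. A call has 1 to 8 rows; each row is the pose to reach, as a shift and turn from the pose commanded when the call began, along the tool's axes at that moment; what a row does not reach only later rows make up. A row lasts 1/12 s, in which the tool goes at most 41.7 mm and 7.16 degrees, less where a joint would pass 70% of its speed; a pose out of reach is approached as far as the arm can. A call with a gripper value outside its range is refused whole. The fingers move at their own pace and stop on an object; "squeeze" is the grip in N (left out, the last holds). Time passes only in rows, so rows that repeat a pose let the fingers close. It gives the time, the measured TCP pose, the force and the opening at its end, in the units of the state.
- status.read_state(): the state, without advancing time (a new reading comes with each control period).
- vision.read_camera(name): name is "scene" or "top"; returns the picture (384x512x3 uint8, red, green, blue); there is no depth.
- vision.get_calibration(name): a dict with "fov_y" (degrees; the focal length in pixels is half the picture's height over the tangent of half this angle, whatever the lens; pixels are square), "cx", "cy" (the principal point, pixels), "k1" (the pictures are not rectified: a ray, as slopes to the right and down, at radius r is drawn at 1 + k1 r^2 times it, then the intrinsics apply), "R" (3x3) and "t" (3): a world point X has camera coordinates R X + t. Camera axes: x right, y down, z forward; pixel columns grow to the right and rows downward; lengths in m; the calibration is good to about 2 mm. A picture is of the moment at which its call begins. get_calibration takes no time and is no camera call.
- job.finish_job(): hands the job in, once; it reports no verdict.
The state is a dict: "time": time; "q": joint angles; "joint_vel": joint speeds; "joint_torque": joint torques, N m; "tool_pos": TCP position; "tcp_rot": TCP orientation; "wrist_force": force on the tool from outside, world axes, zero at the start; "torque": the same for the moment, N m; "width": opening from 0.0 (shut) to 1.0 (fully open).
Only numpy, scipy, OpenCV 4.12 (cv2) and the standard library are available. Lean on these libraries where they do the work, as an engineer would, in place of code of your own. Each camera call takes 0.05 s, during which the arm holds its last target. There are 200 camera calls.

## Task

First turn the turnbutton on the mould holder until it lies straight across the end of the brass bead mould and locks it in. Then take the brass press with the rectangular foot by its handle, carry it up and over the rod rest without touching the rest, and bring it over the mould's oblong cavity: centred, upright, its oblong boss lined up with the cavity, and hovering about 1 cm above the mould without ever touching the mould or its holder. Finish while holding it still there, do not put it down or let go; leave the round press, the paddle, the steel cup and the closed glass jar where they are.

Things in the scene. Friction and masses are not known exactly. Their poses are not given: they have to be found in the camera images.
- holder: dark steel mould holder fixed to the bench: base plate 190 (its x) x 100 (its y) x 10 thick with low rails 20 high round the mould; origin at the centre of its underside. The mould sits in its -x part (mould centre at x = -30), the turnbutton pivot at x = +50, y = 0. It stands left or right of the rod rest
- mould: loose brass mould plate 100 x 64 x 16 thick, in the holder's rails with 1.5 of play; origin at the centre of its underside, axes as the holder's; its top face lies 26 above the bench
- cavity (a point): centre of the mouth of the oblong cavity in the mould's top face (12 off the mould's centre towards its -x, level with the top face); the cavity measures 38 (x) x 24 (y) x 8 deep; axes as the mould's, z up
- turnbutton (a joint): angle of the turnbutton about its upright pivot (rad), counterclockwise seen from above as it grows. 0 = open, its arm pointing along the holder's +y; 1.571 = locked, its arm pointing along the holder's -x, across the mould's end, 2.5 above it; end stop at 1.62. It starts at 0 to 0.35. Stiff by friction (0.04 N m) and stays where it is left
- turnbutton_grip (a point): top centre of the turnbutton's steel thumb fin, on the pivot axis, 66.5 above the bench. The fin is 36 long x 10 thick x 30 high and runs along this point's x axis, which points to the end of the turnbutton's arm; the flat arm under the fin is 16 wide, reaches 46 from the pivot, its top 36.5 above the bench. The point turns with the turnbutton
- press: loose hand press, about 0.3 kg, 92 tall: an oblong boss 28 (x) x 14 (y) x 5 under a brass foot 50 (x) x 40 (y) x 12, a neck, and an upright wooden handle 24 (x) x 18 (y) from 27 to 92 above the origin. Origin at the centre of the boss's underside, z up; boss and cavity match either way round (half a turn). It starts upright on the stand, boss in the stand's recess, origin about 15 above the bench
- stand: dark steel press stand fixed to the bench, 80 x 70 x 20 tall with a recess 36 x 22 x 8 deep for the boss; origin at the centre of its underside; on the other side of the rod rest from the holder
- rod_rest: fixed rest with a row of glass rods lying on it, between stand and holder: 360 long (its x, roughly away from the robot) x 60 wide (y), 104 tall; origin at the centre of its underside
- round_press: bystander: a press like the task's press but with a ROUND brass foot (48 dia, 14 thick) and a round handle, 74 tall, standing on the bench just beyond the press stand; origin under its foot. Leave it alone
- paddle: bystander: a spatula-like paddle, 150 long, lying on the bench on the robot's side of the holder. Leave it alone
- beaker: bystander: steel cup 68 dia, 90 tall. Leave it alone
- jar: bystander: closed glass jar 60 dia, 80 tall. Leave it alone
Not all that is in view belongs to the job. Leave any orange look-alike of the holder alone. What is shaped like the press but pink is not meant.

How it is judged:
On the way, in this order (a step that is already met when the one before it is completed fails the run):
1. the turnbutton is turned across the mould's end (past 1.37 rad) (value of joint turnbutton above 1.37 rad), for 0.2 s.
2. the press is over the rod rest, its boss higher than the rest (z of press in the frame of rod_rest above 0.104 m and y of press in the frame of rod_rest between -0.05 and 0.05 m and x of press in the frame of rod_rest between -0.18 and 0.18 m), for 0.04 s.
At the end, for the whole second after the job is handed in: Turnbutton past 1.37 rad; fingers hold the press still, boss 4 to 17 mm above the mould's top, within 5 mm of the cavity's centre along each of its axes, lined up within 0.13 rad (either way round), upright within 0.1 rad, touching neither mould nor holder; mould down in its holder (value of joint turnbutton above 1.37 rad and z of press in the frame of cavity between 0.004 and 0.017 m and x of press in the frame of cavity between -0.005 and 0.005 m and y of press in the frame of cavity between -0.005 and 0.005 m and angle between the x axis of press and the x axis of cavity, either way round below 0.13 rad and angle between press's own z axis and vertical below 0.1 rad and linear speed of press below 0.015 m/s and z of mould in the frame of holder below 0.012 m and contact force between press and the fingers above 1 N and contact force between press and mould below 0.1 N and contact force between press and holder below 0.1 N); the arm keeps its last pose, push and grip.
It fails at once if the press touches the mould or its holder (over 0.5 N) (contact force between press and mould above 0.5 N or contact force between press and holder above 0.5 N).
It fails at once if the press touches the rod rest (over 0.5 N) (contact force between press and rod_rest above 0.5 N).
It fails at once if a bystander is moved by more than 30 mm (distance of any of round_press, paddle, beaker, jar from where it was at the start of the episode above 0.03 m).
It also fails if it takes over 64 s, if anything falls off the work surface, if the arm or the gripper's body presses on something with over 40 N, if the wrist force passes 120 N, or if a joint passes its speed limit or range.

## Working session

There is one attempt and no reset: what is moved stays moved. The work goes in short steps, Python scripts to look and compute and a tool call to move; the robot and the scene stay as the last step left them, time stands still between calls to the robot, and variables do not carry over. Pictures are saved under pics/ and viewed, about 8 in all and at most 12, crops included, and the job is handed in when it is done.

Besides the shell and the picture viewer there is one more tool, called after "Emit:" as a command line: name --pt "numbers of a row" for each row, then --argument value for the rest. apply_moves: Moves the arm, as the interface text tells. Its arguments: {"type":"object","properties":{"deltas":{"type":"array","items":{"type":"array","items":{"type":"number"}}},"squeeze":{"type":"number"}},"required":["deltas"]}

```bash
mkdir -p pics; ls
cat > h.py <<'E'
import numpy as np,cv2
from workcell import status,vision,job,bot
def K(n):
    c=vision.get_calibration(n);f=192/np.tan(np.radians(c['fov_y'])/2)
    return c,f,np.array(c['R']),np.array(c['t'])
def ray(n,u,v):
    c,f,R,t=K(n);d=np.array([(u-c['cx'])/f,(v-c['cy'])/f]);p=d.copy()
    for _ in range(30): p=d/(1+c['k1']*(p@p))
    return -R.T@t, R.T@np.array([p[0],p[1],1])
def pl(n,u,v,z):
    o,d=ray(n,u,v);return o+d*(z-o[2])/d[2]
def proj(n,X):
    c,f,R,t=K(n);p=R@np.array(X)+t;p=p[:2]/p[2];p=p*(1+c['k1']*(p@p));return p*f+[c['cx'],c['cy']]
def snap(n,name):
    im=vision.read_camera(n);cv2.imwrite(f'pics/{name}.png',im[:,:,::-1]);return im
E
python3 - <<'E'
from h import *
for n in('scene','top'):
    im=snap(n,n+'0');c,f,R,t=K(n);print(n,f,c['k1'],-R.T@t,R[2])
a=cv2.imread('pics/top0.png');b=cv2.imread('pics/scene0.png')
cv2.imwrite('pics/t.png',cv2.resize(a,(800,600),interpolation=cv2.INTER_CUBIC));cv2.imwrite('pics/s.png',cv2.resize(b,(800,600),interpolation=cv2.INTER_CUBIC))
print(status.read_state(),bot.tcp_to_grasp)
E
```

```text
pics
scene 425.91365194190155 0.056265439871383736 [ 1.25419716 -0.45273955  1.04693841] [-0.58028925  0.35056884 -0.73509583]
top 479.63669600602316 -0.1216843924433941 [0.28185009 0.00248801 1.62883849] [ 0.12646581  0.00629331 -0.991951  ]
{'time': 0.1, 'q': array([-1.28187645e+00,  2.64673316e-01,  1.60525925e+00,  8.80119925e-06,
        1.27367877e+00, -3.68997009e-02]), 'joint_vel': array([ 0.00023893, -0.00277284, -0.00225953, -0.00049468,  0.0021797 ,
       -0.00018619]), 'joint_torque': array([-2.34090267e-04, -5.16708755e+01, -3.68590236e+01, -1.05743616e-04,
        6.29994800e-03, -1.39829302e-05]), 'tool_pos': array([ 0.21586993, -0.63885147,  0.23007776]), 'tcp_rot': array([-3.09801989e+00, -5.09206393e-01,  3.85158894e-04]), 'wrist_force': array([ 0.20099738, -0.86217678,  0.13124044]), 'torque': array([ 0.03727352,  0.01821406, -0.07515264]), 'width': 0.9965870051498577} -0.0187
```

View pics/t.png

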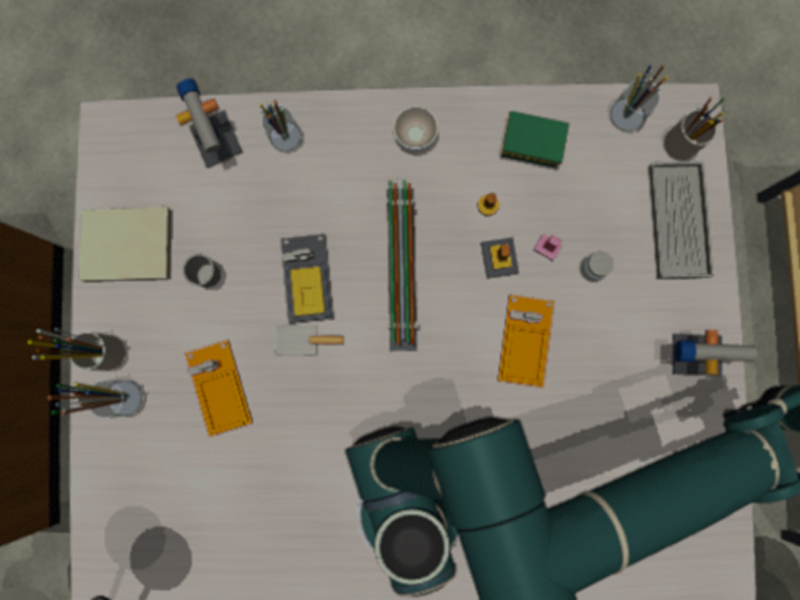

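View pics/s.png

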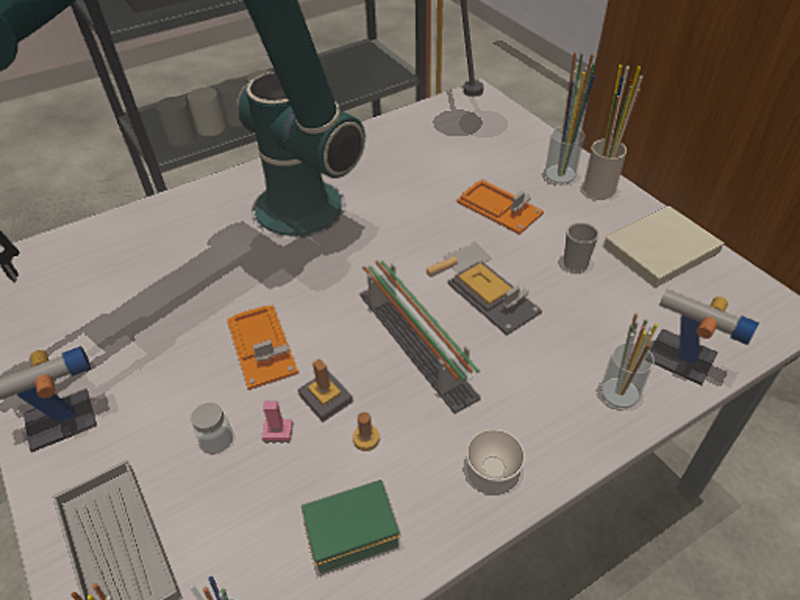

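```bash
cat >> h.py <<'E'
def plane_rect(n,mask,z):
    """largest blob's outline -> rect (centre, size, angle of long axis) and area centroid on plane z"""
    cs,_=cv2.findContours(mask,cv2.RETR_EXTERNAL,cv2.CHAIN_APPROX_NONE)
    c=max(cs,key=cv2.contourArea)[:,0,:]
    P=np.array([pl(n,u,v,z)[:2] for u,v in c],np.float32)
    h=cv2.convexHull(P*1000);(x,y),(w,l),a=cv2.minAreaRect(h)
    if w<l: w,l,a=l,w,a+90
    m=cv2.moments(h)
    return np.round([x,y,w,l,a,m['m10']/m['m00'],m['m01']/m['m00']],1),len(c)
def roi(mask,n,X,r):
    u,v=proj(n,X);m=np.zeros_like(mask);s=slice(max(0,int(v-r)),int(v+r)),slice(max(0,int(u-r)),int(u+r));m[s]=mask[s];return m
E
python3 - <<'E'
from h import *
ims={n:cv2.imread(f'pics/{n}0.png') for n in('top','scene')}
k=.64
H=pl('top',307*k,278*k,.02);S=pl('top',500*k,257*k,.02);print(H,S,pl('top',402*k,265*k,.1))
print(proj('scene',H)/k,proj('scene',S)/k)
for n,im in ims.items():
    hsv=cv2.cvtColor(im,cv2.COLOR_BGR2HSV)
    ye=cv2.inRange(hsv,(19,110,60),(35,255,255));dk=cv2.inRange(hsv,(0,0,0),(180,110,105))
    print(n,'mould',plane_rect(n,roi(ye,n,H,45),.026))
    print(n,'foot',plane_rect(n,roi(ye,n,S,20),.032))
    o=[]
    for X,r in((H,40),(S,28)):
        u,v=proj(n,X).astype(int);o.append(cv2.resize(im[v-r:v+r,u-r:u+r],(400,400),interpolation=cv2.INTER_CUBIC));print((u-r,v-r),400/2/r)
    cv2.imwrite(f'pics/c_{n}.png',np.hstack(o))
cv2.imwrite('pics/c.png',cv2.resize(np.vstack([cv2.imread('pics/c_top.png'),cv2.imread('pics/c_scene.png')]),(600,600)))
E
```

```text
[0.51105515 0.20994083 0.02      ] [ 0.54536106 -0.21107471  0.02      ] [0.52116899 0.002728   0.1       ]
[492.01437304 291.33687928] [323.96085375 391.78635375]
top mould (array([482.8, 210.3, 102.7,  67.2,   4.9, 482.8, 210.1]), 92)
top foot (array([ 546. , -209.4,   52.4,   41.4,    8.5,  543.4, -208.1]), 54)
(np.int64(156), np.int64(137)) 5.0
(np.int64(292), np.int64(136)) 7.142857142857143
scene mould (array([482.8, 209.9,  97.1,  60.8,   4.3, 483.2, 209.7]), 64)
scene foot (array([ 547. , -211.9,   49.5,   38.7,    9. ,  550.5, -212.8]), 57)
(np.int64(274), np.int64(146)) 5.0
(np.int64(179), np.int64(222)) 7.142857142857143
```

View pics/c.png

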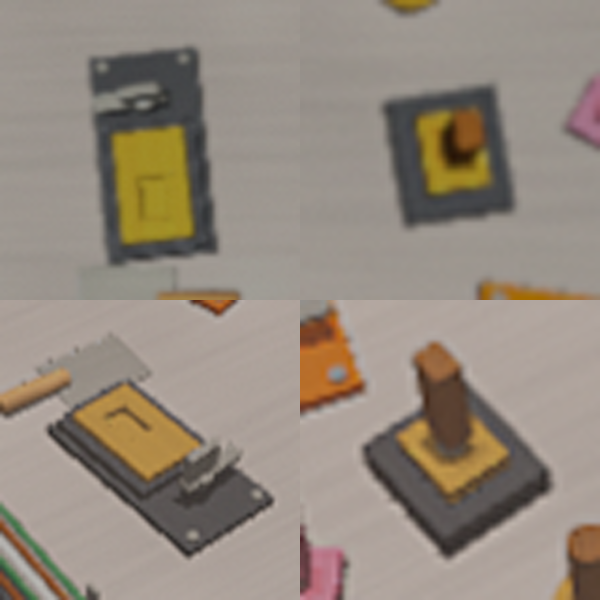

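```bash
cat >> h.py <<'E'
from scipy.spatial.transform import Rotation as Ro
def go(X,yaw):
    """tool-frame delta from the measured pose to TCP X, pointing down, tool x at yaw (deg)"""
    s=status.read_state();R=Ro.from_rotvec(s['tcp_rot']);y=np.radians(yaw)
    T=Ro.from_matrix(np.array([[np.cos(y),np.sin(y),0],[np.sin(y),-np.cos(y),0],[0,0,-1]]))
    x=R.as_matrix()[:,0]
    print('t',round(s['time'],2),'tcp',s['tool_pos'].round(4),'yaw',np.degrees(np.arctan2(x[1],x[0])).round(2),'w',round(s['width'],3),'F',s['wrist_force'].round(1),'q',s['q'].round(2))
    print('delta',R.inv().apply(np.array(X)-s['tool_pos']).round(4),(R.inv()*T).as_rotvec().round(4))
E
python3 - <<'E'
from h import *
P=np.array([.5625,.2165])
for n in('top','scene'):
    im=cv2.imread(f'pics/{n}0.png');hsv=cv2.cvtColor(im,cv2.COLOR_BGR2HSV)
    br=cv2.inRange(hsv,(0,0,125),(180,90,255))
    u,v=np.round(proj(n,[*P,.05])).astype(int);
    print(n,u,v,[proj(n,[*P,z]).round(1) for z in(.0365,.0665)])
    print(hsv[v-9:v+9,u-13:u+11,2])
go([.5625,.2165,.20],95)
E
```

```text
top 193 162 [array([193.8, 162.2]), array([192.5, 160.7])]
[[ 93  84  98 102  85  74  71  69  69  69  70  70  68  67  69  68  70  70
   70  70  69  70  72  86]
 [ 91  93 118 124 102  74  69  69  67  69  71  70  69  69  70  70  71  70
   71  72  70  70  70  73]
 [ 95  88 111 119  99  73  68  69  70  71  70  70  71  70  70  69  70  71
   71  70  71  71  72  71]
 [ 96  75  85  87  77  69  69  70  71  70  70  69  70  68  70  69  69  69
   71  70  72  72  71  72]
 [ 94  72  71  70  69  69  71  70  70  69  69  69  70  69  70  72  70  71
   71  71  72  71  71  72]
 [ 94  72  70  70  70  70  70  70  69  68  71  72  74  76  78  80  83  79
   72  71  72  72  73  72]
 [ 99  75  70  71  69  70  71  73  74  79  84  91  98 103 108 111 115 103
   79  68  71  71  71  70]
 [106  75  69  71  71  71  75  88  99 111 121 128 131 133 134 135 135 121
   92  69  65  70  72  71]
 [119  83  81  88  92  91  98 118 130 136 137 136 133 130 130 128 127 114
   84  60  54  62  70  71]
 [129 106 112 124 129 130 129 130 130 129 125 117 100  85  78  75  75  72
   66  67  57  62  70  72]
 [142 132 133 135 138 140 138 1
[... 2128 characters left out ...]
62  56  61  61  69  83]
 [121  90  88  93  76  68  60  70  93  83  81  79  87 125 158 154 131  59
   61  61  64  74  88  91]
 [ 96  90  83  79  60  64  78  84 107  98  85 104 122 125 134 115  81  58
   60  61  75  88  89  90]
 [ 91  76  62  59  72  82  90  86  92 111 110 127 129  78  81  71  55  60
   72  79  88  88  89  90]
 [ 72  58  61  79  91  93  91  88  75  88 118 106  84  69  69  59  61  74
   88  91  92  91  88  90]
 [ 65  78  81  92  92  93  93  88  62  63  77  62  59  62  59  61  72  87
   88  88  88  88  88  91]]
t 0.1 tcp [ 0.2159 -0.6389  0.2301] yaw 18.67 w 0.997 F [ 0.2 -0.9  0.1] q [-1.28  0.26  1.61  0.    1.27 -0.04]
delta [ 0.6022 -0.6993  0.0315] [-0.0017 -0.0014 -1.3322]
```

Emit:
apply_moves --pt "0.6022 -0.6993 0.0 0 0 0 0" --pt "0.6022 -0.6993 0.0 0 0 0 0" --pt "0.6022 -0.6993 0.0 0 0 0 0" --pt "0.6022 -0.6993 0.0 0 0 0 0" --pt "0.6022 -0.6993 0.0 0 0 0 0" --pt "0.6022 -0.6993 0.0 0 0 0 0" --pt "0.6022 -0.6993 0.0 0 0 0 0" --pt "0.6022 -0.6993 0.0 0 0 0 0"

```text
time: 0.77
tool_pos: [0.3413, -0.3284, 0.2308]
tcp_rot: [-3.1, -0.508, 0.0]
wrist_force: [1.1, 0.5, -0.6]
width: 0.998
```

Emit:
apply_moves --pt "0.384 -0.445 0.0 0 0 -1.454 0" --pt "0.384 -0.445 0.0 0 0 -1.454 0" --pt "0.384 -0.445 0.0 0 0 -1.454 0" --pt "0.384 -0.445 0.0 0 0 -1.454 0" --pt "0.384 -0.445 0.0 0 0 -1.454 0" --pt "0.384 -0.445 0.0 0 0 -1.454 0" --pt "0.384 -0.445 0.0 0 0 -1.454 0" --pt "0.384 -0.445 0.0 0 0 -1.454 0"

```text
time: 1.43
tool_pos: [0.4668, -0.0197, 0.2311]
tcp_rot: [2.47, 1.941, -0.0]
wrist_force: [0.4, -1.1, 0.5]
width: 1.001
```

```bash
python3 -c "
from h import *
go([.5625,.2165,.10],102)"
```

```text
t 1.43 tcp [ 0.4668 -0.0197  0.2311] yaw 76.33 w 1.001 F [ 0.4 -1.1  0.5] q [-0.1  -0.14  2.03 -0.    1.25  0.14]
delta [0.2521 0.0372 0.1311] [ 0.000e+00  1.000e-04 -4.481e-01]
```

Emit:
apply_moves --pt "0.252 0.037 0.0 0 0 -0.448 0.4" --pt "0.252 0.037 0.0 0 0 -0.448 0.4" --pt "0.252 0.037 0.0 0 0 -0.448 0.4" --pt "0.252 0.037 0.0 0 0 -0.448 0.4" --pt "0.252 0.037 0.0 0 0 -0.448 0.4" --pt "0.252 0.037 0.0 0 0 -0.448 0.4" --pt "0.252 0.037 0.13 0 0 -0.448 0.4" --pt "0.252 0.037 0.13 0 0 -0.448 0.4"

```text
time: 2.1
tool_pos: [0.5668, 0.2159, 0.1504]
tcp_rot: [1.978, 2.435, 0.012]
wrist_force: [0.5, -0.5, -1.2]
width: 0.595
```

```bash
python3 -c "
from h import *
go([.5625,.2165,.042],102)
ims=[]
im=snap('scene','s1')
u,v=proj('scene',[.5625,.2165,.08]).astype(int);a=im[v-60:v+50,u-50:u+60]
im=snap('top','t1')
u,v=proj('top',[.5625,.2165,.08]).astype(int);b=im[v-50:v+60,u-50:u+60]
cv2.imwrite('pics/c1.png',cv2.resize(np.hstack([a,b])[:,:,::-1],(800,400),interpolation=cv2.INTER_CUBIC))"
```

```text
t 2.1 tcp [0.5668 0.2159 0.1504] yaw 101.83 w 0.595 F [ 0.5 -0.5 -1.2] q [0.32 0.19 1.85 0.   1.09 0.12]
delta [ 0.0013 -0.005   0.1084] [ 0.0087 -0.0012 -0.0029]
```

View pics/c1.png

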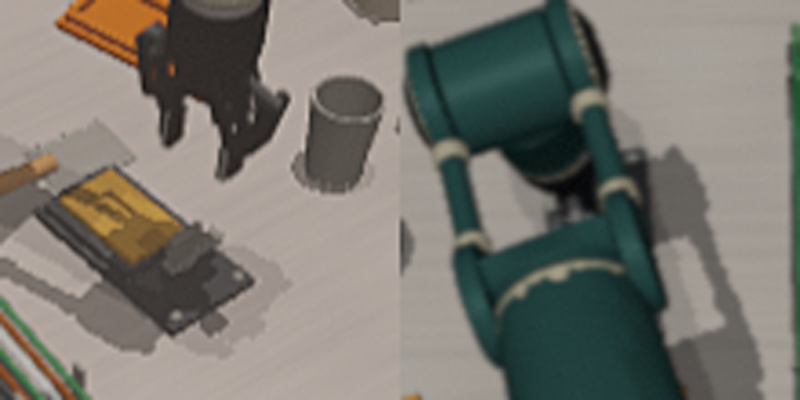

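Emit:
apply_moves --pt "0.001 -0.004 0.03 0.0 0 0 0.4" --pt "0.001 -0.004 0.06 0.0 0 0 0.4" --pt "0.001 -0.004 0.075 0.0 0 0 0.4" --pt "0.001 -0.004 0.085 0 0 0 0.4" --pt "0.001 -0.004 0.085 0 0 0 0.4" --pt "0.001 -0.004 0.085 0 0 0 0.4"

```text
time: 2.7
tool_pos: [0.5598, 0.2122, 0.0643]
tcp_rot: [1.985, 2.434, 0.001]
wrist_force: [-0.9, 0.2, 0.3]
width: 0.602
```

```bash
python3 -c "
from h import *
go([.5625,.2165,.042],102)"
```

```text
t 2.7 tcp [0.5598 0.2122 0.0643] yaw 101.6 w 0.602 F [-0.9  0.2  0.3] q [0.32 0.28 1.92 0.   0.94 0.12]
delta [0.0037 0.0035 0.0223] [ 0.001  -0.0001 -0.0071]
```

Emit:
apply_moves --pt "0.0037 0.0035 0.01 0 0 0 0.4" --pt "0.0037 0.0035 0.022 0 0 0 0.4" --pt "0.0037 0.0035 0.022 0 0 0 0.5" --pt "0.0037 0.0035 0.022 0 0 0 0.8" --pt "0.0037 0.0035 0.022 0 0 0 1" --pt "0.0037 0.0035 0.022 0 0 0 1" --pt "0.0037 0.0035 0.022 0 0 0 1" --pt "0.0037 0.0035 0.022 0 0 0 1" --squeeze 25

```text
time: 3.37
tool_pos: [0.5626, 0.217, 0.0414]
tcp_rot: [1.984, 2.434, 0.003]
wrist_force: [2.7, 1.5, -2.2]
width: 0.111
```

```bash
python3 -c "
from h import *
go([.5625,.2165,.042],185)"
```

```text
t 3.37 tcp [0.5626 0.217  0.0414] yaw 101.63 w 0.111 F [ 2.7  1.5 -2.2] q [0.33 0.31 1.92 0.   0.9  0.12]
delta [-0.0004 -0.0002 -0.0006] [ 1.8000e-03  1.1000e-03 -1.4551e+00]
```

Emit:
apply_moves --pt "0 0 0 0 0 -0.08 1" --pt "0 0 0 0 0 -0.18 1" --pt "0 0 0 0 0 -0.28 1" --pt "0 0 0 0 0 -0.38 1" --pt "0 0 0 0 0 -0.48 1" --pt "0 0 0 0 0 -0.58 1" --pt "0 0 0 0 0 -0.68 1" --pt "0 0 0 0 0 -0.75 1"

```text
time: 4.03
tool_pos: [0.5626, 0.217, 0.0414]
tcp_rot: [0.948, 2.994, 0.002]
wrist_force: [3.2, 1.5, -2.3]
width: 0.111
```

Emit:
apply_moves --pt "0 0 0 0 0 -0.08 1" --pt "0 0 0 0 0 -0.18 1" --pt "0 0 0 0 0 -0.28 1" --pt "0 0 0 0 0 -0.38 1" --pt "0 0 0 0 0 -0.48 1" --pt "0 0 0 0 0 -0.58 1" --pt "0 0 0 0 0 -0.68 1" --pt "0 0 0 0 0 -0.7 1"

```text
time: 4.7
tool_pos: [0.5627, 0.217, 0.0414]
tcp_rot: [-0.134, 3.137, 0.001]
wrist_force: [3.5, 1.4, -3.4]
width: 0.111
```

```bash
python3 -c "
from h import *
go([.5625,.2165,.16],185);print(status.read_state()['torque'])"
```

```text
t 4.7 tcp [0.5627 0.217  0.0414] yaw -175.12 w 0.111 F [ 3.5  1.4 -3.4] q [ 0.33  0.31  1.92  0.    0.9  -1.33]
delta [-0.     -0.0004 -0.1186] [ 0.0006  0.0021 -0.0021]
[ 0.2001174  -0.66774243 -0.03028021]
```

Emit:
apply_moves --pt "0 0 0 0 0 0 1" --pt "0 0 0 0 0 0 0.5" --pt "0 0 0 0 0 0 0.4" --pt "0 0 0 0 0 0 0.4" --pt "0 0 -0.04 0 0 0 0.4" --pt "0 0 -0.08 0 0 0 0.3" --pt "0 0 -0.12 0 0 0 0.2" --pt "0 0 -0.16 0 0 0 0.2"

```text
time: 5.37
tool_pos: [0.5607, 0.2163, 0.2023]
tcp_rot: [0.128, -3.137, 0.001]
wrist_force: [0.3, -0.4, -0.5]
width: 0.799
```

```bash
python3 -c "
from h import *
go([.5465,-.2105,.2],188.7)"
```

```text
t 5.37 tcp [0.5607 0.2163 0.2023] yaw -175.34 w 0.799 F [ 0.3 -0.4 -0.5] q [ 0.33  0.15  1.8  -0.    1.2  -1.33]
delta [ 0.0488 -0.4242  0.0026] [-0.0005 -0.002  -0.0705]
```

Emit:
apply_moves --pt "0.0488 -0.4242 0 0 0 -0.0705 0.2" --pt "0.0488 -0.4242 0 0 0 -0.0705 0.2" --pt "0.0488 -0.4242 0 0 0 -0.0705 0.2" --pt "0.0488 -0.4242 0 0 0 -0.0705 0.2" --pt "0.0488 -0.4242 0 0 0 -0.0705 0.2" --pt "0.0488 -0.4242 0 0 0 -0.0705 0.2" --pt "0.0488 -0.4242 0 0 0 -0.0705 0.2" --pt "0.0488 -0.4242 0 0 0 -0.0705 0.2"

```text
time: 6.03
tool_pos: [0.5499, -0.1183, 0.2012]
tcp_rot: [0.238, -3.132, -0.0]
wrist_force: [0.5, 1.0, -0.5]
width: 0.799
```

Run:
```python
from h import *
go([.5465,-.2105,.2],188.7)
P=np.array([.5625,.2165])
for n in('top','scene'):
    im=snap(n,n+'2');u,v=proj(n,[*P,.03]).astype(int);a=cv2.resize(im[v-25:v+35,u-30:u+30],(400,400),interpolation=cv2.INTER_CUBIC)
    globals()[n]=a[:,:,::-1]
    hsv=cv2.cvtColor(np.ascontiguousarray(im[:,:,::-1]),cv2.COLOR_BGR2HSV);ye=cv2.inRange(hsv,(19,110,60),(35,255,255))
    print(n,'mould',plane_rect(n,roi(ye,n,[.483,.21,.026],45),.026))
    # handle top / outline of the press by wood colour
    wd=cv2.inRange(hsv,(4,90,40),(17,255,255));
    print(n,'wood',plane_rect(n,roi(wd,n,[.5465,-.2105,.09],14),.107))
cv2.imwrite('pics/c2.png',np.hstack([top,scene]))
```

```text
t 6.03 tcp [ 0.5499 -0.1183  0.2012] yaw -171.29 w 0.799 F [ 0.5  1.  -0.5] q [-0.26  0.07  1.88  0.    1.19 -1.98]
delta [ 0.0173 -0.0906  0.0011] [ 0.0003 -0.0006  0.0001]
top mould (array([482.5, 209.8, 102.1,  66.8,   4.2, 482.7, 209.9]), 98)Traceback (most recent call last):
  File "<stdin>", line 11, in <module>
  File "h.py", line 24, in plane_rect
    return np.round([x,y,w,l,a,m['m10']/m['m00'],m['m01']/m['m00']],1),len(c)
                               ~~~~~~~~^~~~~~~~~
ZeroDivisionError: float division by zero
```

Run:
```python
from h import *
P=np.array([.5625,.2165]);o=[]
for n in('top','scene'):
    im=snap(n,n+'3');u,v=proj(n,[*P,.03]).astype(int);o.append(cv2.resize(im[v-25:v+35,u-30:u+30],(400,400),interpolation=cv2.INTER_CUBIC)[:,:,::-1])
    im=cv2.imread(f'pics/{n}0.png');hsv=cv2.cvtColor(im,cv2.COLOR_BGR2HSV)
    wd=cv2.inRange(hsv,(4,90,110),(17,255,255))
    u,v=proj(n,[.5465,-.2105,.107]);print(u,v)
    m=roi(wd,n,[.5465,-.2105,.107],9);c=np.argwhere(m).mean(0)[::-1];print(n,m.sum()/255,c,pl(n,*c,.107));
    if m.any():print(plane_rect(n,m,.107))
cv2.imwrite('pics/c2.png',np.hstack(o))
```

```text
323.17344226295285 159.6803011604003
top 32.0 [323.0625  159.53125] [ 0.54699688 -0.21016393  0.107     ]
(array([ 547.1, -210. ,   23. ,   12.9,  177.4,  547.1, -210.1]), 18)
204.24384417536854 232.71460334544417
scene 37.0 [204.05405405 233.2972973 ] [ 0.54802768 -0.21187833  0.107     ]
(array([ 548. , -212.4,   22.6,   14.5,    9. ,  547.8, -212.1]), 17)
```

View pics/c2.png

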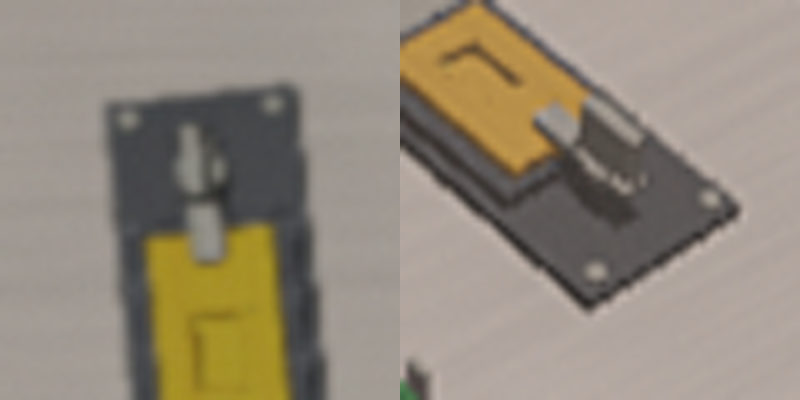

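Emit:
apply_moves --pt "0.0168 -0.04 0 0 0 0 0.3" --pt "0.0168 -0.07 0 0 0 0 0.3" --pt "0.0168 -0.091 0 0 0 0 0.3" --pt "0.0168 -0.091 0 0 0 0 0.3" --pt "0.0168 -0.091 0.02 0 0 0 0.3" --pt "0.0168 -0.091 0.05 0 0 0 0.3" --pt "0.0168 -0.091 0.06 0 0 0 0.3" --pt "0.0168 -0.091 0.06 0 0 0 0.3"

```text
time: 6.85
tool_pos: [0.5453, -0.206, 0.137]
tcp_rot: [0.241, -3.125, -0.007]
wrist_force: [-0.3, 0.3, -0.6]
width: 0.701
```

```bash
python3 -c "
from h import *
go([.547,-.211,.062],188.7)"
```

```text
t 6.85 tcp [ 0.5453 -0.206   0.137 ] yaw -171.18 w 0.701 F [-0.3  0.3 -0.6] q [-0.4   0.17  1.89  0.    1.08 -2.13]
delta [-0.0014 -0.0056  0.075 ] [ 0.005  -0.007   0.0021]
```

Emit:
apply_moves --pt "-0.0014 -0.0055 0.0 0 0 0 0.3" --pt "-0.0014 -0.0055 0.02 0 0 0 0.3" --pt "-0.0014 -0.0055 0.04 0 0 0 0.3" --pt "-0.0014 -0.0055 0.06 0 0 0 0.3" --pt "-0.0014 -0.0055 0.074 0 0 0 0.3" --pt "-0.0014 -0.0055 0.074 0 0 0 0.3" --pt "-0.0014 -0.0055 0.074 0 0 0 0.3"

```text
time: 7.43
tool_pos: [0.5511, -0.2142, 0.0679]
tcp_rot: [-0.24, 3.132, -0.0]
wrist_force: [0.2, -0.2, 0.9]
width: 0.705
```

```bash
python3 -c "
from h import *
go([.547,-.211,.062],188.7)"
```

```text
t 7.43 tcp [ 0.5511 -0.2142  0.0679] yaw -171.23 w 0.705 F [ 0.2 -0.2  0.9] q [-0.41  0.26  1.93  0.    0.95 -2.14]
delta [0.0036 0.0038 0.0059] [-0.0003  0.0005  0.0013]
```

Emit:
apply_moves --pt "0.0036 0.0038 0.006 0 0 0 0.3" --pt "0.0036 0.0038 0.006 0 0 0 0.5" --pt "0.0036 0.0038 0.006 0 0 0 0.65" --pt "0.0036 0.0038 0.006 0 0 0 0.75" --pt "0.0036 0.0038 0.006 0 0 0 1" --pt "0.0036 0.0038 0.006 0 0 0 1" --pt "0.0036 0.0038 0.006 0 0 0 1" --pt "0.0036 0.0038 0.006 0 0 0 1" --squeeze 60

```text
time: 8.1
tool_pos: [0.5468, -0.2112, 0.062]
tcp_rot: [-0.239, 3.131, -0.001]
wrist_force: [-1.6, 1.7, 5.8]
width: 0.205
```

```bash
python3 -c "
from h import *
go([.547,-.211,.25],188.7)"
```

```text
t 8.1 tcp [ 0.5468 -0.2112  0.062 ] yaw -171.25 w 0.205 F [-1.6  1.7  5.8] q [-0.41  0.26  1.95  0.    0.93 -2.13]
delta [-0.0004  0.     -0.188 ] [-0.0005  0.001   0.0008]
```

Emit:
apply_moves --pt "0 0 -0.01 0 0 0 1" --pt "0 0 -0.03 0 0 0 1" --pt "0 0 -0.06 0 0 0 1" --pt "0 0 -0.09 0 0 0 1" --pt "0 0 -0.12 0 0 0 1" --pt "0 0 -0.15 0 0 0 1" --pt "0 0 -0.175 0 0 0 1" --pt "0 0 -0.19 0 0 0 1"

```text
time: 8.77
tool_pos: [0.547, -0.2115, 0.2544]
tcp_rot: [-0.239, 3.129, -0.003]
wrist_force: [1.0, 0.1, -3.9]
width: 0.202
```

Run:
```python
from h import *
c=np.radians(4.5);C=np.array([482.7,210.])/1000-.012*np.array([np.cos(c),np.sin(c)]);print(C)
go([*C,.25],184.5)
im=snap('scene','s4');u,v=proj('scene',[.547,-.211,.24]).astype(int);s=np.s_[v-60:v+60,u-60:u+60]
cv2.imwrite('pics/c4.png',cv2.resize(im[s][:,:,::-1],(500,500),interpolation=cv2.INTER_CUBIC))
```

```text
[0.47073699 0.20905849]
t 8.77 tcp [ 0.547  -0.2115  0.2544] yaw -171.26 w 0.202 F [ 1.   0.1 -3.9] q [-0.41  0.08  1.77 -0.    1.28 -2.13]
delta [0.0115 0.4272 0.0035] [-0.0019  0.003   0.074 ]
```

View pics/c4.png

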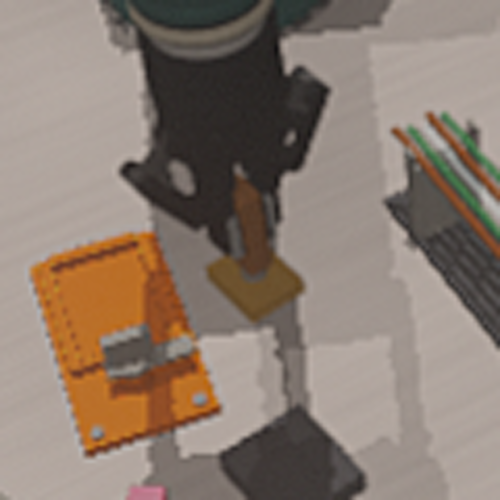

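Emit:
apply_moves --pt "0.0005 0.015 0 0 0 0.0 1" --pt "0.001 0.04 0 0 0 0.0 1" --pt "0.002 0.07 0 0 0 0.01 1" --pt "0.003 0.1 0 0 0 0.02 1" --pt "0.004 0.13 0 0 0 0.03 1" --pt "0.005 0.16 0 0 0 0.04 1" --pt "0.006 0.19 0 0 0 0.05 1" --pt "0.007 0.22 0 0 0 0.06 1"

```text
time: 9.48
tool_pos: [0.5036, 0.0071, 0.2484]
tcp_rot: [0.144, -3.134, -0.001]
wrist_force: [0.5, 1.4, -3.9]
width: 0.203
```

Emit:
apply_moves --pt "0.0005 0.03 0 0 0 0.01 1" --pt "0.001 0.06 0 0 0 0.014 1" --pt "0.002 0.09 0 0 0 0.014 1" --pt "0.003 0.12 0 0 0 0.014 1" --pt "0.004 0.15 0 0 0 0.014 1" --pt "0.0045 0.175 0 0 0 0.014 1" --pt "0.0045 0.19 0 0 0 0.014 1" --pt "0.0045 0.19 0 0 0 0.014 1"

```text
time: 10.15
tool_pos: [0.4815, 0.197, 0.2485]
tcp_rot: [0.129, -3.135, -0.001]
wrist_force: [0.6, 0.1, -4.5]
width: 0.204
```

```bash
python3 -c "
from h import *
go([.4707,.2091,.14],184.5)"
```

```text
t 10.15 tcp [0.4815 0.197  0.2485] yaw -175.3 w 0.204 F [ 0.6  0.1 -4.5] q [ 0.34 -0.04  1.91  0.    1.28 -1.31]
delta [0.0093 0.0129 0.1085] [ 0.0009 -0.0042  0.0035]
```

Emit:
apply_moves --pt "0.004 0.006 0.01 0 0 0 1" --pt "0.0093 0.0129 0.04 0 0 0.0035 1" --pt "0.0093 0.0129 0.07 0 0 0.0035 1" --pt "0.0093 0.0129 0.1 0 0 0.0035 1" --pt "0.0093 0.0129 0.12 0 0 0.0035 1" --pt "0.0093 0.0129 0.13 0 0 0.0035 1" --pt "0.0093 0.0129 0.13 0 0 0.0035 1" --pt "0.0093 0.0129 0.13 0 0 0.0035 1"

```text
time: 10.82
tool_pos: [0.4729, 0.2056, 0.1203]
tcp_rot: [0.117, -3.138, 0.001]
wrist_force: [0.3, 0.2, -2.9]
width: 0.2
```

Run:
```python
from h import *
go([.4707,.2091,.084],184.5)
o=[]
for n in('scene','top'):
    im=snap(n,n+'5');u,v=proj(n,[.4707,.2091,.08]).astype(int);o.append(cv2.resize(im[v-40:v+40,u-40:u+40],(400,400),interpolation=cv2.INTER_CUBIC)[:,:,::-1])
cv2.imwrite('pics/c5.png',np.hstack(o));print(u,v)
```

```text
t 10.82 tcp [0.4729 0.2056 0.1203] yaw -175.74 w 0.2 F [ 0.3  0.2 -2.9] q [ 0.36  0.06  2.05 -0.    1.03 -1.28]
delta [0.0019 0.0037 0.0363] [-0.0006 -0.0018 -0.0041]
194 187
```

View pics/c5.png

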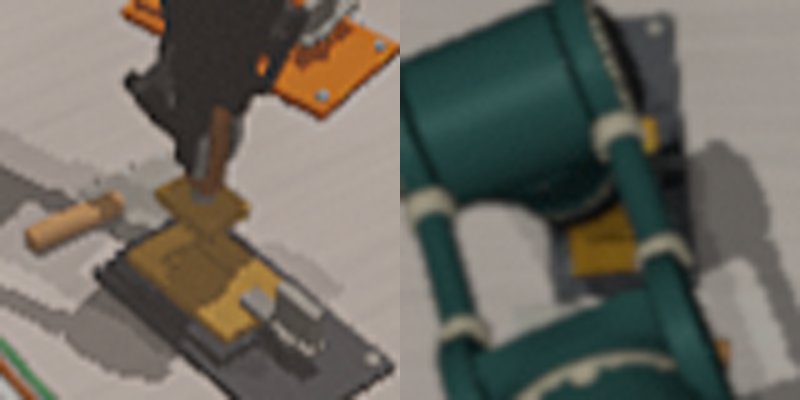

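Emit:
apply_moves --pt "0.0015 0.003 0.01 0 0 -0.002 1" --pt "0.0015 0.003 0.02 0 0 -0.002 1" --pt "0.0015 0.003 0.026 0 0 -0.002 1" --pt "0.0015 0.003 0.026 0 0 -0.002 1" --pt "0.0015 0.003 0.026 0 0 -0.002 1" --pt "0.0015 0.003 0.026 0 0 -0.002 1"

```text
time: 11.42
tool_pos: [0.4719, 0.2092, 0.0949]
tcp_rot: [0.121, -3.139, 0.0]
wrist_force: [0.5, 0.5, -4.1]
width: 0.204
```

```bash
cat > ov.py <<'E'
from h import *
import sys
go([.4707,.2091,.084],184.5)
s=status.read_state();T=Ro.from_rotvec(s['tcp_rot']).as_matrix();p=s['tool_pos']
n='scene';im=snap(n,'ov_'+sys.argv[1])[:,:,::-1].copy()
k=10;u0,v0=(proj(n,p)-30).astype(int);b=cv2.resize(im[v0:v0+60,u0:u0+60],(600,600),interpolation=cv2.INTER_CUBIC)
def poly(x,y,z,col):
    P=[p+T@np.array([a,c,.047-z]) for a,c in((x,y),(-x,y),(-x,-y),(x,-y))]
    q=np.array([(proj(n,X)-[u0,v0]+.5)*k-.5 for X in P]);cv2.polylines(b,[q.round().astype(np.int32)],True,col,1)
poly(.025,.020,.017,(0,255,0));poly(.025,.020,.005,(0,160,0));poly(.012,.009,.092,(255,0,0))
cv2.imwrite('pics/o_'+sys.argv[1]+'.png',b)
E
python3 ov.py a
```

```text
t 11.42 tcp [0.4719 0.2092 0.0949] yaw -175.57 w 0.204 F [ 0.5  0.5 -4.1] q [ 0.37  0.09  2.07 -0.    0.98 -1.28]
delta [0.0012 0.     0.0109] [-0.0001 -0.0001 -0.0013]
```

View pics/o_a.png

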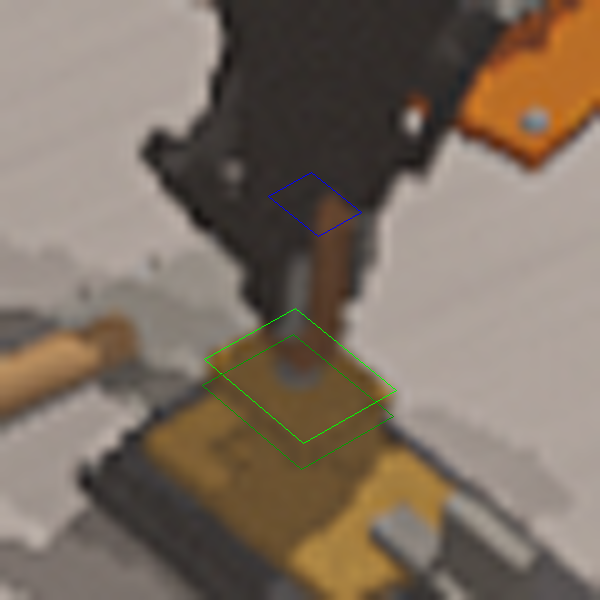

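Run:
```python
from h import *
n='scene';b=cv2.imread('pics/s4.png');p=np.array([.547,-.2115,.2544]);T=Ro.from_rotvec([-0.239,3.129,-0.003]).as_matrix()
hsv=cv2.cvtColor(b,cv2.COLOR_BGR2HSV);f=p-[0,0,.037]
ye=roi(cv2.inRange(hsv,(17,110,40),(35,255,255)),n,f,20)
cs,_=cv2.findContours(ye,3,1);c=cv2.convexHull(max(cs,key=cv2.contourArea))
w=lambda x,y,z:proj(n,p+T@np.array([x,y,.047-z]))
h=cv2.convexHull(np.array([w(x,y,z) for x in(-.025,.025) for y in(-.02,.02) for z in(.005,.017)],np.float32))
for q in(c,h):
    m=cv2.moments(q);print(cv2.contourArea(q),m['m10']/m['m00'],m['m01']/m['m00'],q[:,0].min(0),q[:,0].max(0))
u0,v0=(proj(n,p)-[30,25]).astype(int);k=10
o=cv2.resize(b[v0:v0+60,u0:u0+60],(600,600),interpolation=cv2.INTER_CUBIC)
d=lambda q,col:cv2.polylines(o,[((q-[u0,v0]+.5)*k-.5).round().astype(np.int32)],True,col,1)
d(h[:,0],(0,255,0))
for z in(.027,.092): d(np.array([w(x,y,z) for x,y in((.012,.009),(-.012,.009),(-.012,-.009),(.012,-.009))]),(255,0,0))
cv2.imwrite('pics/o_b.png',o)
```

```text
197.0 198.7758037225042 207.65566835871402 [188 202] [210 216]
295.31202313129324 199.0052886931958 206.7719237723806 [186.71783 196.04004] [211.21431 217.65538]
```

View pics/o_b.png

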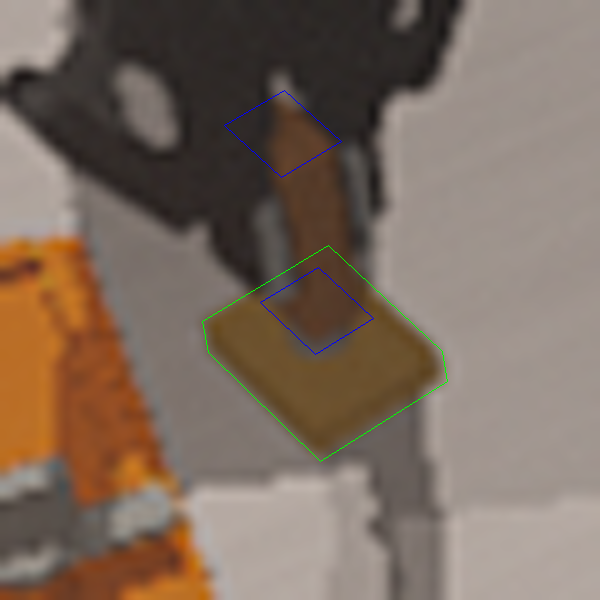

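Emit:
apply_moves --pt "0.001 0 0.003 0 0 0 1" --pt "0.001 0 0.007 0 0 0 1" --pt "0.001 0 0.0105 0 0 -0.001 1" --pt "0.001 0 0.0105 0 0 -0.001 1" --pt "0.001 0 0.0105 0 0 -0.001 1" --pt "0.001 0 0.0105 0 0 -0.001 1" --pt "0.001 0 0.0105 0 0 -0.001 1" --pt "0.001 0 0.0105 0 0 -0.001 1"

```text
time: 12.13
tool_pos: [0.471, 0.2091, 0.0847]
tcp_rot: [-0.123, 3.139, 0.0]
wrist_force: [-0.5, 1.1, -4.0]
width: 0.206
```

```bash
python3 ov.py c
```

```text
t 12.13 tcp [0.471  0.2091 0.0847] yaw -175.52 w 0.206 F [-0.5  1.1 -4. ] q [ 0.37  0.1   2.08 -0.    0.95 -1.28]
delta [0.0003 0.     0.0007] [ 0.0001  0.0004 -0.0003]
```

View pics/o_c.png

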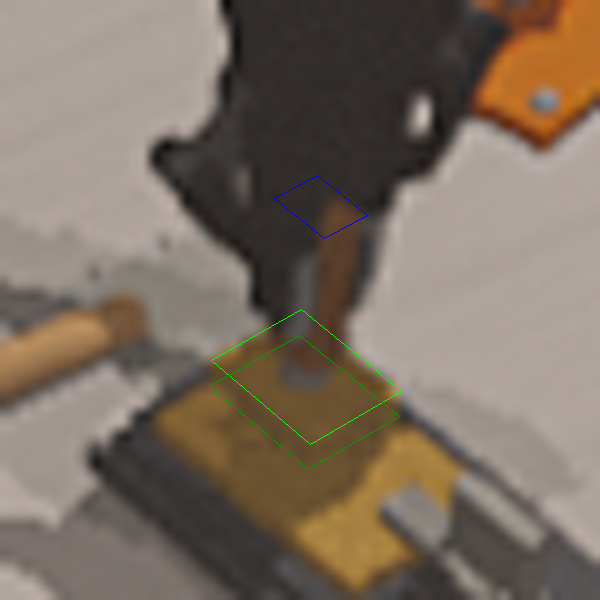

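```bash
python3 -c "
from h import *
s=status.read_state();print(s['wrist_force'],abs(s['joint_vel']).max(),s['time']);print(job.finish_job())"
```

```text
[-0.45241244 -0.14951701 -3.9080801 ] 0.00205268701542459 12.1833
the job is handed in; nothing more can be done
None
```

I handed the job in at about 12.2 s, with the press held still over the mould's cavity and the turnbutton locked. No verdict comes back, so what follows rests on my own checks.

**What I did:**
- I gripped the turnbutton's fin, turned it about 83° counterclockwise, and released it. Afterwards both camera views showed its arm lying straight across the mould's end.
- I took the press by its handle (jaws about 17.5 mm apart on the 18 mm handle) and lifted it straight up. It crossed the rod rest with the boss at about z = 0.20 m, against 0.104 m for the rest.
- I lowered it over the cavity and held it there.

**Last checks:**
- **Position:** the tool was within 0.3 mm and 0.02° of my target over the cavity, with the arm still. The cavity centre comes from the mould outline seen in both views, which agreed to about 0.5 mm at the start. The cameras are only good to about 2 mm.
- **Height:** the boss is about 11 mm above the mould, worked out from where I gripped the handle. Pictures suggest it could be 1–2 mm higher, still within range.
- **Contact:** the vertical wrist force was about −4 N, roughly the press's weight, and no reading suggested it touched anything.
- **Upright and aligned:** the last overlay matched the expected pose to about 1 pixel (3 mm). The check was weak, because the foot barely stands out against the shaded mould and the arm blocks the top camera. The clearer check in mid-air, just after the lift, also matched within about 1 pixel, 1.5 at the lowest corner.

I did not measure the bystanders again at the end. The moves were planned to stay clear of them.

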